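Tension the blade of a band saw on a tool-shop counter

ROBOT

A 7-joint arm with a two-finger parallel gripper is mounted at the origin on the work surface. World frame = base frame: x ahead of the robot, y to its left, z up, the work surface at z = 0. Lengths are in m, angles in rad, forces in N, time in s.
With the tool pointing down it reaches from about 0.35 to 0.9 m from the base axis. Payload 8.1 kg.
Tool frame: the origin (TCP) lies at the very end of the fingers, on their centre line; the grasp point (between the pads) lies 19 mm behind it (grip_point_offset is the distance from the TCP to the grasp point, in m); z points along the fingers, x is the direction in which the jaws open and shut, and the axes are right-handed (so a half turn about z gives the same grasp; the last joint's range is limited). The gripper opens to 92 mm and grips with 3 to 60 N. Pads are 19 mm wide; open, the fingers measure 130 mm over their backs; the gripper's body (75 mm by 190 mm) begins 47 mm behind the grasp point.
Start: joints at [1.094, 0.434, 0.025, 1.573, -0.012, 1.134, -0.075], TCP at [0.228, -0.582, 0.227] pointing down, gripper open.
Joint ranges: [-2.62, 2.62], [-0.44, 2.09], [-1.27, 1.32], [0.08, 2.57], [-1.32, 4.46], [0.12, 2], [-2.74, 2.74]. Speed limits (rad/s): [2.22, 2.22, 3.01, 3.01, 3.14, 3.14, 3.14].

INTERFACE

Orientations are given as a rotation vector (axis times angle).
In Python, from cell import observe, get_image, camera_model, sign_off, grip_point_offset gives the robot as it stands.
- The arm moves only by the tool play_rows, never from a script. Its argument "rows" is a list of rows, each a list of 7 numbers: the shift along the tool's x, y, z as a fraction of full scale, then the turn, a rotation vector about the tool's x, y, z as a fraction of full scale, then the closure, from -1 (fully open) to 1 (shut). A call has 1 to 5 rows; each row shifts and turns the pose as measured when the row begins, along the tool's axes as they then stand; what a row does not reach is not made up. Full scale, the value 1, is 0.15 m for a shift and 0.5 rad for a turn. A row lasts 1/10 s, in which the tool goes at most 50 mm and 8.59 degrees, less where a joint would pass 70% of its speed; a pose out of reach is approached as far as the arm can. A call with a number of a shift or a turn outside -1 to 1 is refused whole. A call with a gripper value outside its range is refused whole. The fingers move at their own pace and stop on an object; "force" is the grip in N (left out, the last holds). Time passes only in rows, so rows that do not move let the fingers close. It gives the time, the measured TCP pose, the force and the opening at its end, in the units of the state.
- observe(): the state, without advancing time (a new reading comes with each control period).
- get_image(name): name is "scene" or "top"; returns the picture (420x560x3 uint8, blue, green, red); there is no depth.
- camera_model(name): a dict with "K" (3x3 intrinsics, pixels), "R" (3x3) and "t" (3): a world point X has camera coordinates R X + t. Camera axes: x right, y down, z forward; pixel columns grow to the right and rows downward; lengths in m; the calibration is good to about 2 mm. A picture is of the moment at which its call begins. camera_model takes no time and is no camera call.
- sign_off(): hands the job in, once; it reports no verdict.
The state is a dict: "clock": time; "joints": joint angles; "dq": joint speeds; "joint_efforts": joint torques, N m; "position": TCP position; "ee_rot": TCP orientation; "force": force on the tool from outside, world axes, zero at the start; "ft_torque": the same for the moment, N m; "width": opening from 0.0 (shut) to 1.0 (fully open).
Only numpy, scipy, OpenCV 4.12 (cv2) and the standard library are available. Lean on these libraries where they do the work, as an engineer would, in place of code of your own. Each camera call takes 0.05 s, during which the arm holds its last target.

TASK

The portable band saw lying on the counter has a slack blade. Wind its red tension wheel clockwise until it comes up firm and will go no further, with its white pointer on the green patch, then let go and move clear. Leave the black speed dial at the saw's other end as it is set.

Things in the scene. Friction and masses are not known exactly. Their poses are not given: they have to be found in the camera images.
- saw: Blue portable band saw with grey lids, lying flat in a cradle that is fixed to the counter; about 460 mm long along its y axis, lids' top 100 mm above the counter. Origin on the counter surface midway between its two round covers (each 200 mm across, centres at y = -130 and +130 mm); z up; the blade is on its -x side, the black motor and handle on its +x side. The red tension wheel sits on the -y cover, the black speed dial on the +y cover.
- tension_wheel_grip (a point): Point to grip on the red tension wheel: on its upright axis, 16 mm below the top of its raised bar, 146 mm above the counter. The wheel is a knurled disc 88 mm across (12 mm thick, its top 126 mm above the counter) with a straight red bar across it, 64 mm long, 18 mm wide, standing 36 mm above the disc (bar top 162 mm above the counter). The frame turns with the wheel: z up, x along the bar towards the end with the white pointer, y across the bar's 18 mm width.
- tension_wheel (a joint): Turn of the tension wheel in rad, growing clockwise seen from above. At 0 (slack) the white pointer lies along the saw's +x; it starts between 0 and 0.35. Resistance rises from about 0.22 to 0.4 N m as it is wound, then it meets a firm stop at 1.4, where the pointer is on the green patch painted on the lid (the patch covers about 1.2 to 1.6). It stays where it is left.
- speed_dial_tip (a point): Top of the pointer end of the black speed dial (a knob 48 mm across with a bar 44 x 14 mm), 20 mm off its axis and 133 mm above the counter. To be left as it is set.

How it is judged:
By the outcome, as a careful person would: the job done as asked, in the order asked, and still so for the second after the job is handed in, with the robot touching nothing.
It also fails if it takes over 32 s, if anything falls off the work surface, if the arm or the gripper's body presses on something with over 40 N, if the wrist force passes 120 N, or if a joint passes its speed limit or range.

## Working session

There is one attempt and no reset: what is moved stays moved. The work goes in short steps, Python scripts to look and compute and a tool call to move; the robot and the scene stay as the last step left them, time stands still between calls to the robot, and variables do not carry over. Pictures are saved under pics/ and viewed, and the job is handed in when it is done.

Besides the shell and the picture viewer there is one more tool, called after "Emit:" as a command line: name --pt "numbers of a row" for each row, then --argument value for the rest. play_rows: Moves the arm, as the interface text tells. Its arguments: {"type":"object","properties":{"rows":{"type":"array","items":{"type":"array","items":{"type":"number"}}},"force":{"type":"number"}},"required":["rows"]}

```bash
ls; mkdir -p pics
python3 - <<'E'
from cell import *
import cv2,numpy as np
np.set_printoptions(precision=4,suppress=True)
print(observe(),grip_point_offset)
for n in("scene","top"):
    cv2.imwrite(f"pics/{n}0.png",get_image(n)); m=camera_model(n); print(n,m)
E
```

```text
pics
{'clock': 0.0, 'joints': array([ 1.0944,  0.4352,  0.025 ,  1.5741, -0.0116,  1.134 , -0.0751]), 'dq': array([ 0.0016, -0.0008,  0.0001,  0.0005, -0.0006,  0.0009, -0.0013]), 'joint_efforts': array([  0.0009, -66.7852,   0.9849, -31.4461,  -0.0608,   0.0431,
         0.0002]), 'position': array([ 0.228 , -0.5814,  0.2259]), 'ee_rot': array([-2.5948,  1.7697,  0.0022]), 'force': array([ 1.1132, -0.6869,  0.6488]), 'ft_torque': array([-0.0297, -0.0344, -0.0399]), 'width': 0.9986302854421227} 0.0188
scene {'K': array([[484.5532,   0.    , 280.3519],
       [  0.    , 484.5532, 205.0687],
       [  0.    ,   0.    ,   1.    ]]), 'R': array([[-0.8333,  0.5527,  0.0128],
       [ 0.3865,  0.599 , -0.7013],
       [-0.3953, -0.5794, -0.7128]]), 't': array([ 0.4792, -0.1684,  0.9704])}
top {'K': array([[431.9537,   0.    , 275.0576],
       [  0.    , 431.9537, 208.3763],
       [  0.    ,   0.    ,   1.    ]]), 'R': array([[-0.0142, -0.9999, -0.0037],
       [-0.9919,  0.0146, -0.1264],
       [ 0.1265,  0.0018, -0.992 ]]), 't': array([0.0204, 0.5865, 0.7345])}
```

View pics/scene0.png

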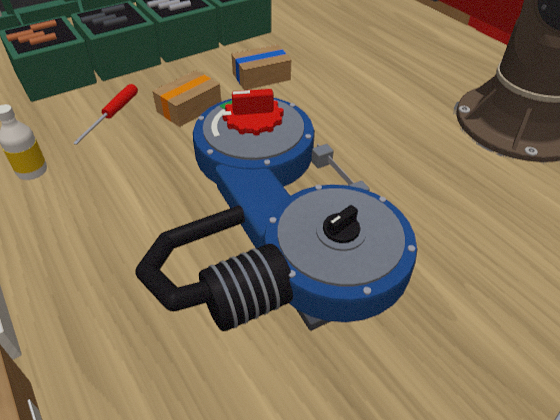

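View pics/top0.png

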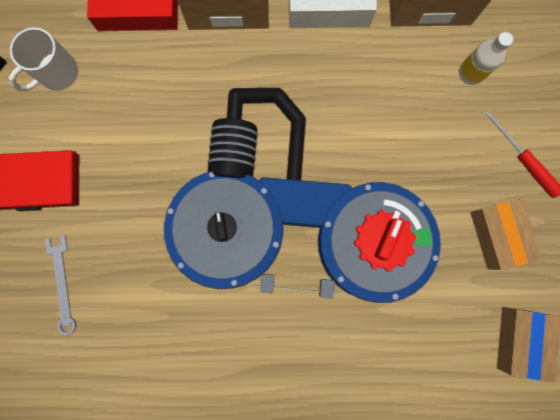

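The saw is in view: the dial cover is near (223,228) in the top picture and the red wheel near (385,240). Its pointer points up and slightly right, and the green patch is at (424,238). I'll measure these.

```bash
cat > h.py <<'E'
from cell import *
import cv2,numpy as np
np.set_printoptions(precision=4,suppress=True)
def ray(n,uv,z):
    m=camera_model(n); d=m["R"].T@np.linalg.solve(m["K"],[uv[0],uv[1],1.]); c=-m["R"].T@m["t"]
    return c+d*(z-c[2])/d[2]
def proj(n,X):
    m=camera_model(n); p=m["K"]@(m["R"]@np.asarray(X)+m["t"]); return p[:2]/p[2]
E
python3 - <<'E'
from h import *
im=cv2.imread("pics/top0.png"); sc=cv2.imread("pics/scene0.png")
hsv=cv2.cvtColor(im,cv2.COLOR_BGR2HSV)
blue=cv2.inRange(hsv,(100,120,50),(125,255,255))
# lid outlines: fit circle at z~0.1 from outer blue pixels
C=[]
for c0 in ((223,228),(380,242)):
    w0=ray("top",c0,.09); pts=[]
    c=w0.copy()
    for it in range(3):
        pts=[]
        for a in np.arange(0,2*np.pi,.03):
            rr=np.arange(.125,.07,-.0005)
            for r in rr:
                p=proj("top",c+[r*np.cos(a),r*np.sin(a),0]).round().astype(int)
                if blue[p[1],p[0]]: pts.append((r,a));break
        P=np.array([(c[0]+r*np.cos(a),c[1]+r*np.sin(a)) for r,a in pts if r<.115])
        for k in range(4):
            A=np.c_[2*P,np.ones(len(P))]; s=np.linalg.lstsq(A,(P**2).sum(1),rcond=None)[0]
            R=np.sqrt(s[2]+s[0]**2+s[1]**2); e=abs(np.hypot(*(P-s[:2]).T)-R); P=P[e<max(.002,np.median(e)*2)]
        c[:2]=s[:2]
    print("cover",c,R,len(P)); C.append(c)
d=C[0]-C[1]; print("dist",np.linalg.norm(d[:2]))
red=cv2.inRange(hsv,(0,150,80),(6,255,255))|cv2.inRange(hsv,(172,150,80),(180,255,255)); 
g=cv2.inRange(hsv,(45,120,60),(85,255,255))
for nm,m,z in(("green",g,.1),):
    ys,xs=np.nonzero(m[180:300,320:460]); print(nm,len(xs),ray("top",(xs.mean()+320,ys.mean()+180),z))
cv2.imwrite("pics/z.png",np.hstack([cv2.resize(im[190:290,335:435],None,fx=4,fy=4,interpolation=2),cv2.resize(sc[75:175,210:310],None,fx=4,fy=4,interpolation=2)]))
E
```

```text
Traceback (most recent call last):
  File "h.py", line 8, in proj
    m=camera_model(n); p=m["K"]@(m["R"]@np.asarray(X)+m["t"]); return p[:2]/p[2]
ValueError: time passes only in moves, steps and waits
```

```bash
cat > h.py <<'E'
from cell import *
import cv2,numpy as np
np.set_printoptions(precision=4,suppress=True)
_M={n:camera_model(n) for n in("top","scene")}
def ray(n,uv,z):
    m=_M[n]; d=m["R"].T@np.linalg.solve(m["K"],[uv[0],uv[1],1.]); c=-m["R"].T@m["t"]
    return c+d*(z-c[2])/d[2]
def proj(n,X):
    m=_M[n]; p=m["K"]@(m["R"]@np.asarray(X)+m["t"]); return p[:2]/p[2]
E
python3 - <<'E'
from h import *
im=cv2.imread("pics/top0.png"); sc=cv2.imread("pics/scene0.png")
hsv=cv2.cvtColor(im,cv2.COLOR_BGR2HSV)
blue=cv2.inRange(hsv,(100,120,50),(125,255,255))
C=[]
for c0 in ((223,228),(380,242)):
    c=ray("top",c0,.09)
    for it in range(3):
        pts=[]
        for a in np.arange(0,2*np.pi,.03):
            for r in np.arange(.125,.07,-.0005):
                p=proj("top",c+[r*np.cos(a),r*np.sin(a),0]).round().astype(int)
                if blue[p[1],p[0]]: pts.append((r,a));break
        P=np.array([(c[0]+r*np.cos(a),c[1]+r*np.sin(a)) for r,a in pts if r<.115])
        for k in range(4):
            A=np.c_[2*P,np.ones(len(P))]; s=np.linalg.lstsq(A,(P**2).sum(1),rcond=None)[0]
            R=np.sqrt(s[2]+s[0]**2+s[1]**2); e=abs(np.hypot(*(P-s[:2]).T)-R); P=P[e<max(.002,np.median(e)*2)]
        c[:2]=s[:2]
    print("cover",c,R,len(P)); C.append(c)
d=C[0]-C[1]; print("dist",np.linalg.norm(d[:2]),"saw +y dir",d)
g=cv2.inRange(hsv,(45,120,60),(85,255,255))
ys,xs=np.nonzero(g[180:300,320:460]); print("green",len(xs),ray("top",(xs.mean()+320,ys.mean()+180),.1))
cv2.imwrite("pics/z.png",np.hstack([cv2.resize(im[190:290,335:435],None,fx=4,fy=4,interpolation=2),cv2.resize(sc[75:175,210:310],None,fx=4,fy=4,interpolation=2)]))
E
```

```text
cover [0.5485 0.0982 0.09  ] 0.09734996484091786 130
cover [ 0.5234 -0.1584  0.09  ] 0.09832381069306309 162
dist 0.2578475561339002 saw +y dir [0.0251 0.2566 0.    ]
green 247 [ 0.5284 -0.2279  0.1   ]
```

View pics/z.png

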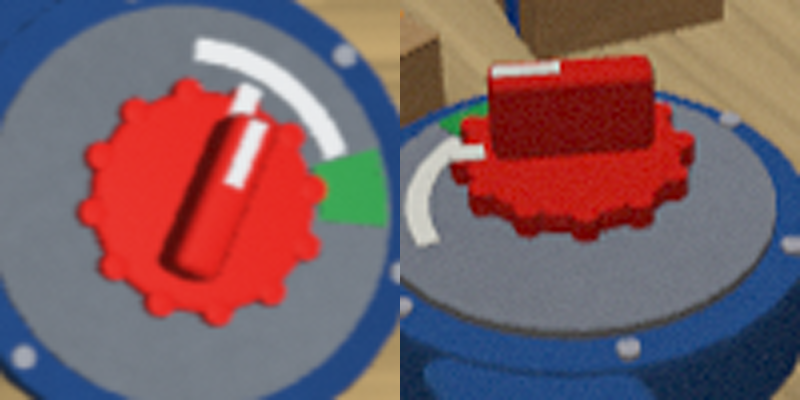

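The zoom shows the bar top running from its white stripe (pixel about 398,222) to the other end (about 386,256). I'll turn that into the wheel's axis and angle, then check it by projecting the model into both pictures.

```bash
cat > fit.py <<'E'
from h import *
from scipy.optimize import minimize
def bar(cx,cy,a,L=.064,W=.018,z=.162):
    u=np.array([np.cos(a),np.sin(a),0]);v=np.array([-u[1],u[0],0])
    return [np.array([cx,cy,z])+s*u*L/2+t*v*W/2 for s,t in((1,1),(1,-1),(-1,-1),(-1,1))]
def draw(n,im,cx,cy,a,out,x0,y0,w=100):
    f=4; I=cv2.resize(im[y0:y0+w,x0:x0+w],None,fx=f,fy=f,interpolation=2)
    q=lambda P:np.array([((proj(n,p)-[x0,y0]+.5)*f).round() for p in P],np.int32)
    cv2.polylines(I,[q(bar(cx,cy,a))],True,(255,255,0),1)
    cv2.polylines(I,[q(bar(cx,cy,a,z=.126))],True,(0,255,255),1)
    cv2.polylines(I,[q([(cx+.044*np.cos(t),cy+.044*np.sin(t),.126) for t in np.arange(0,6.3,.1)])],True,(0,255,0),1)
    cv2.polylines(I,[q([(cx+.1*np.cos(t),cy+.1*np.sin(t),.09) for t in np.arange(0,6.3,.1)])],True,(255,255,255),1)
    return I
E
python3 - <<'E'
from fit import *
im=cv2.imread("pics/top0.png"); sc=cv2.imread("pics/scene0.png")
for z in (.162,): print([ray("top",(335+x/4-.5,190+y/4-.5),z) for x,y in((258,122),(235,185),(205,275))])
# fit disc+bar red silhouette in top and scene
def mask(i):
    h=cv2.cvtColor(i,cv2.COLOR_BGR2HSV); return cv2.inRange(h,(0,150,60),(8,255,255))|cv2.inRange(h,(172,150,60),(180,255,255))
mt=mask(im);ms=mask(sc)
def roi(m,x0,y0,x1,y1):
    o=np.zeros_like(m);o[y0:y1,x0:x1]=m[y0:y1,x0:x1];return o
mt=roi(mt,340,195,430,285);ms=roi(ms,210,80,300,140)
def sil(n,cx,cy,a):
    o=np.zeros((420*4,560*4),np.uint8)
    def fill(P): 
        h=cv2.convexHull(np.array([((proj(n,p)+.5)*4).round() for p in P],np.int32)); cv2.fillConvexPoly(o,h,255)
    fill([(cx+.042*np.cos(t),cy+.042*np.sin(t),z) for t in np.arange(0,6.3,.1) for z in(.114,.126)])
    fill(bar(cx,cy,a)+bar(cx,cy,a,z=.126))
    return cv2.resize(o,(560,420),interpolation=cv2.INTER_AREA)
def cost(p): return sum(np.abs(sil(n,*p).astype(float)-m).sum()/255 for n,m in(("top",mt),("scene",ms)))
best=None
for a0 in(-.2,-.4):
    r=minimize(cost,[.523,-.16,a0],method="Nelder-Mead",options=dict(initial_simplex=[[.523,-.16,a0],[.528,-.16,a0],[.523,-.165,a0],[.523,-.16,a0+.1]]))
    print(r.x,r.fun)
    if best is None or r.fun<best.fun:best=r
p=best.x
cv2.imwrite("pics/z2.png",np.hstack([draw("top",im,*p,"",335,190),draw("scene",sc,*p,"",210,75)]))
print("theta",-0.0975-p[2])
E
```

```text
[array([ 0.5507, -0.1726,  0.162 ]), array([ 0.5274, -0.1629,  0.162 ]), array([ 0.4944, -0.1502,  0.162 ])]
[ 0.5241 -0.1591 -0.083 ] 754.0666666666666
[ 0.523  -0.1588 -0.3416] 767.6784313725491
theta -0.014460585379584806
```

View pics/z2.png

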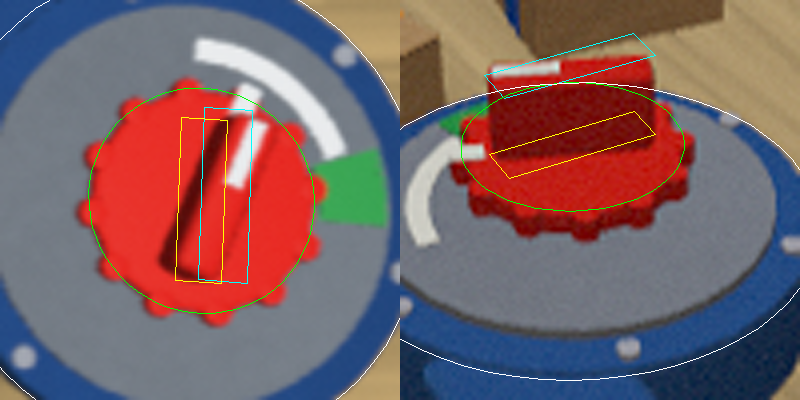

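Run:
```python
from fit import *
im=cv2.imread("pics/top0.png"); sc=cv2.imread("pics/scene0.png")
p=(.5225,-.1595,-.385)
cv2.imwrite("pics/z3.png",np.hstack([draw("top",im,*p,"",335,190),draw("scene",sc,*p,"",210,75)]))
from scipy.spatial.transform import Rotation as R
o=observe(); print(R.from_rotvec(o["ee_rot"]).as_matrix())
```

```text
[[ 0.3651 -0.931  -0.0006]
 [-0.931  -0.3651  0.0012]
 [-0.0014  0.0001 -1.    ]]
```

View pics/z3.png

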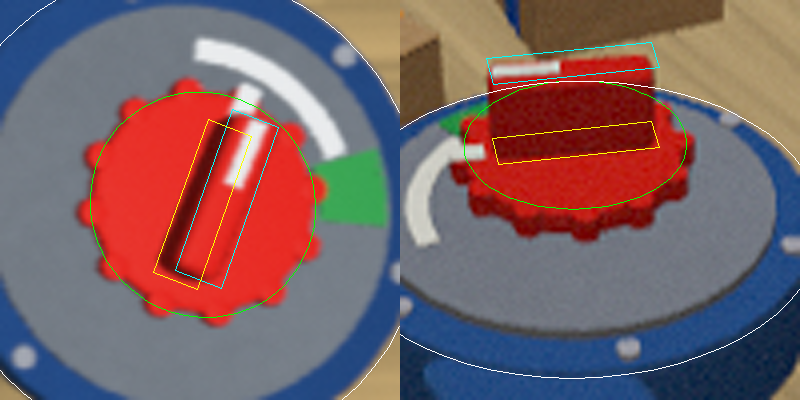

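The wheel axis is at about (0.5225, -0.1595) and the bar at about -0.41 rad in world, so the wheel stands at about 0.3, which fits the stated start range. The stop should come at a bar yaw of about -1.5. I'll travel above the wheel first, then turn the tool.

Emit:
play_rows --pt "-0.166 -0.25 0 0 0 0 -1" --pt "-0.166 -0.25 0 0 0 0 -1" --pt "-0.166 -0.25 0 0 0 0 -1" --pt "-0.166 -0.25 0 0 0 0 -1" --pt "-0.166 -0.25 0 0 0 0 -1"

```text
clock: 0.6
position: [0.3546, -0.3971, 0.223]
ee_rot: [2.581, -1.787, -0.009]
force: [1.4, 0.1, 0.3]
width: 1.0
```

Emit:
play_rows --pt "-0.166 -0.25 0 0 0 -0.3 -1" --pt "-0.166 -0.25 0 0 0 -0.3 -1" --pt "-0.13 -0.27 0 0 0 -0.3 -1" --pt "-0.09 -0.28 0 0 0 -0.3 -1" --pt "0 0 0 0 0 -0.3 -1"

```text
clock: 1.1
position: [0.4458, -0.2262, 0.222]
ee_rot: [-3.062, 0.694, 0.009]
force: [0.3, -0.7, 0.1]
width: 0.997
```

```bash
cat > st.py <<'E'
from h import *
from scipy.spatial.transform import Rotation as R
import sys
o=observe(); M=R.from_rotvec(o["ee_rot"]).as_matrix()
print(o["clock"],"pos",o["position"],"yawx",np.arctan2(M[1,0],M[0,0]),"z",M[:,2],"F",o["force"],"T",o["ft_torque"],"w",o["width"],"j",o["joints"])
if len(sys.argv)>3:
    t=np.array([float(v) for v in sys.argv[1:4]]); print("tool shift frac",M.T@(t-o["position"])/.15)
    if len(sys.argv)>4:
        # target: tool z straight down, x yaw given -> rotvec in tool frame, fraction
        a=float(sys.argv[4]); T=np.array([[np.cos(a),np.sin(a),0],[np.sin(a),-np.cos(a),0],[0,0,-1]])
        print("turn frac",R.from_matrix(M.T@T).as_rotvec()/.5)
E
python3 st.py .5225 -.1595 .2 1.16
```

```text
1.1 pos [ 0.4458 -0.2262  0.222 ] yawx -0.44564258718782246 z [-0.0053  0.0037 -1.    ] F [ 0.3214 -0.6573  0.1126] T [-0.0513 -0.0274  0.0517] w 0.9969895400189724 j [ 0.5996  0.2614 -0.2899  1.8539  0.0834  1.0445 -0.169 ]
tool shift frac [ 0.2707 -0.6219  0.1458]
turn frac [-0.0119  0.0082 -3.2113]
```

Emit:
play_rows --pt "0 0 0 0 0 -0.3 -1" --pt "0 0 0 0 0 -0.3 -1" --pt "0 0 0 0 0 -0.3 -1" --pt "0 0 0 0 0 -0.3 -1" --pt "0 0 0 0 0 -0.3 -1"

```text
clock: 1.6
position: [0.4456, -0.2226, 0.2207]
ee_rot: [-3.101, -0.461, 0.012]
force: [-0.0, -1.4, -0.2]
width: 0.999
```

Emit:
play_rows --pt "0 0 0 0 0 -0.3 -1" --pt "0 0 0 0 0 -0.3 -1" --pt "0 0 0 0 0 -0.3 -1" --pt "0 0 0 0 0 -0.3 -1" --pt "0 0 0 0 0 -0.3 -1"

```text
clock: 2.1
position: [0.4441, -0.2222, 0.2192]
ee_rot: [-2.713, -1.562, 0.011]
force: [-0.6, 0.1, 0.0]
width: 1.001
```

```bash
python3 st.py .5225 -.1595 .2 1.16
```

```text
2.1 pos [ 0.4441 -0.2222  0.2192] yawx 1.0450820759863297 z [-0.0115  0.0064 -0.9999] F [-0.6265  0.107   0.0221] T [ 0.0787 -0.1698 -0.0164] w 1.0011106675606571 j [ 0.8043  0.2987 -0.5576  1.8434  0.1756  1.0622  1.2237]
tool shift frac [0.6241 0.2438 0.1244]
turn frac [-0.0263 -0.001  -0.2298]
```

Emit:
play_rows --pt "0.3 0.12 0.02 -0.026 0 -0.22 -1" --pt "0.25 0.11 0.02 0 0 0 -1" --pt "0.1 0.04 0.02 0 0 0 -1" --pt "0 0 0 0 0 0 -1"

```text
clock: 2.5
position: [0.5245, -0.1537, 0.2081]
ee_rot: [-2.627, -1.72, 0.003]
force: [-0.3, -0.2, -0.6]
width: 1.0
```

```bash
python3 st.py .5225 -.1595 .132 1.16
python3 - <<'E'
from h import *
cv2.imwrite("pics/s1.png",get_image("scene"));cv2.imwrite("pics/t1.png",get_image("top"))
E
```

```text
2.5 pos [ 0.5245 -0.1537  0.2081] yawx 1.1592882416879529 z [-0.0022  0.0004 -1.    ] F [-0.2528 -0.2311 -0.5938] T [ 0.0985 -0.1724 -0.0282] w 1.0004076878018981 j [ 0.6278  0.3933 -0.5912  1.7521  0.2453  1.0728  1.1125]
tool shift frac [-0.0405  0.0045  0.5071]
turn frac [-0.0043  0.001  -0.0014]
```

View pics/s1.png

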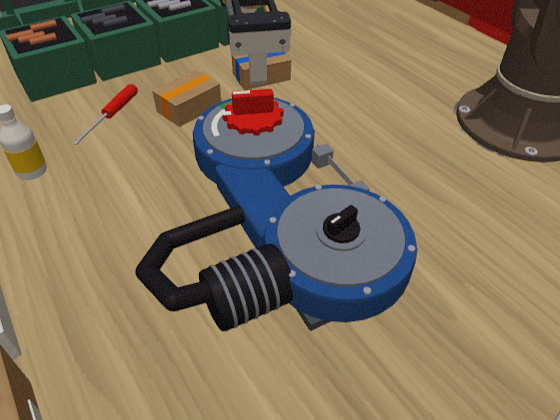

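View pics/t1.png

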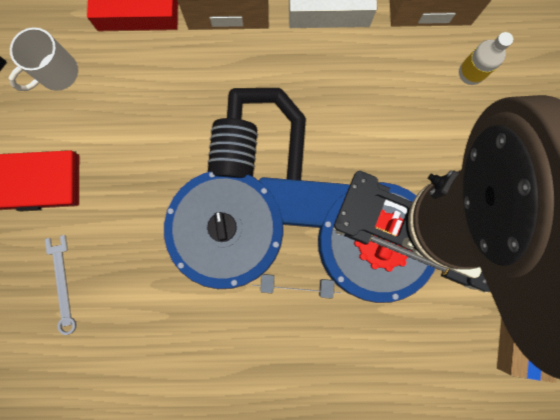

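The scene picture shows the open gripper behind and above the wheel, with the near finger at (259,70) and the bar at (253,102). The dial is unchanged. I'll check that the fingers' projection agrees, then lower.

Emit:
play_rows --pt "-0.04 0 0.1 0 0 0 -1" --pt "0 0 0.15 0 0 0 -1" --pt "0 0 0.12 0 0 0 -1" --pt "0 0 0 0 0 0 -1"

```text
clock: 3.0
position: [0.517, -0.1676, 0.1522]
ee_rot: [2.635, 1.707, -0.009]
force: [0.5, 0.5, 1.0]
width: 0.999
```

```bash
python3 st.py .5225 -.1595 .132 1.16
python3 - <<'E'
from h import *
s=get_image("scene");t=get_image("top")
cv2.imwrite("pics/z4.png",np.hstack([cv2.resize(t[190:290,335:435],None,fx=4,fy=4,interpolation=2),cv2.resize(s[50:150,210:310],None,fx=4,fy=4,interpolation=2)]))
p=observe()["position"]
for d in(.046,.065,-.046): print(d,(proj("scene",p+d*np.array([.4,.917,0]))-[210,50])*4)
E
```

```text
3.0 pos [ 0.517  -0.1676  0.1522] yawx 1.149686136137935 z [-0.0038 -0.005  -1.    ] F [0.4819 0.5173 1.017 ] T [ 0.1271 -0.1109  0.0326] w 0.9993127519735289 j [ 0.6278  0.4453 -0.5639  1.8286  0.2929  0.9536  1.0853]
tool shift frac [0.0651 0.0118 0.134 ]
turn frac [-0.0029  0.0123 -0.0206]
0.046 [185.9514 233.0445]
0.065 [193.2164 262.5106]
-0.046 [154.2068 104.292 ]
```

View pics/z4.png

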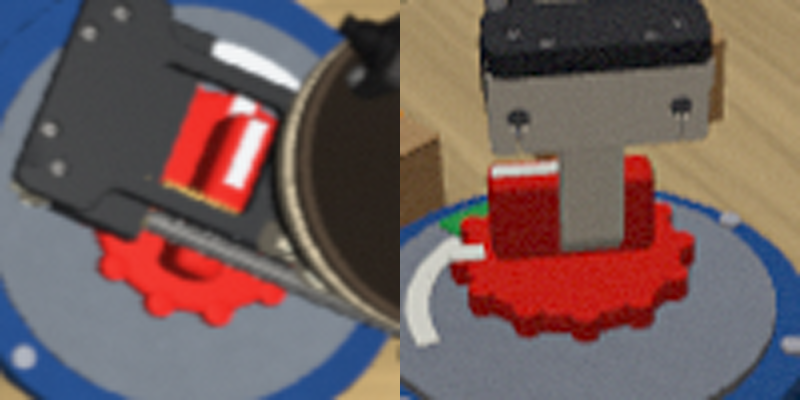

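Emit:
play_rows --pt "0.05 0.01 0.06 0 0 0 -1" --pt "0 0 0 0 0 0 -1"

```text
clock: 3.3
position: [0.5241, -0.1615, 0.1467]
ee_rot: [2.632, 1.703, -0.003]
force: [0.3, -0.3, 0.3]
width: 0.998
```

```bash
python3 st.py .5225 -.1595 .132 1.16
```

```text
3.3 pos [ 0.5241 -0.1615  0.1467] yawx 1.1484258207983913 z [ 0.0023 -0.0066 -1.    ] F [ 0.3318 -0.2775  0.2921] T [ 0.0644 -0.097   0.0549] w 0.9980974980080203 j [ 0.6102  0.4556 -0.5613  1.8282  0.3024  0.9394  1.0632]
tool shift frac [ 0.0085 -0.0158  0.098 ]
turn frac [ 0.0096  0.0102 -0.0231]
```

Emit:
play_rows --pt "0.005 -0.01 0.085 0.01 0.01 -0.02 -1" --pt "0 0 0 0 0 0 -1"

```text
clock: 3.5
position: [0.5237, -0.16, 0.1338]
ee_rot: [2.627, 1.721, 0.001]
force: [-0.4, 0.3, 0.6]
width: 1.0
```

```bash
python3 st.py .5225 -.1595 .132 1.16
```

```text
3.5 pos [ 0.5237 -0.16    0.1338] yawx 1.1600117665296168 z [ 0.0011 -0.     -1.    ] F [-0.36    0.2588  0.6228] T [ 0.0449 -0.1252  0.0586] w 1.0004266236840043 j [ 0.6094  0.4721 -0.5603  1.841   0.3098  0.9149  1.0673]
tool shift frac [-0.     -0.0086  0.0121]
turn frac [ 0.002  -0.0008  0.    ]
```

Well centred. I'll close gently first and then harden the grip.

Emit:
play_rows --pt "0 0 0 0 0 0 1" --pt "0 0 0 0 0 0 1" --pt "0 0 0 0 0 0 1" --pt "0 0 0 0 0 0 1" --pt "0 0 0 0 0 0 1" --force 10

```text
clock: 4.0
position: [0.5239, -0.16, 0.134]
ee_rot: [2.627, 1.722, 0.002]
force: [-0.8, 0.9, -0.5]
width: 0.615
```

```bash
python3 st.py .5225 -.1595 .132 1.16
```

```text
4.0 pos [ 0.5239 -0.16    0.134 ] yawx 1.160268350138535 z [ 0.0013 -0.     -1.    ] F [-0.7723  0.9413 -0.5033] T [ 0.1102 -0.158  -0.0077] w 0.6147855224059817 j [ 0.6096  0.4721 -0.5607  1.8405  0.3099  0.9153  1.0675]
tool shift frac [-0.0006 -0.01    0.0135]
turn frac [ 0.0024 -0.001   0.0005]
```

Emit:
play_rows --pt "0 0 0 0 0 0 1" --pt "0 0 0 0 0 0 1" --pt "0 0 0 0 0 0 1" --pt "0 0 0 0 0 0 1" --pt "0 0 0 0 0 0 1" --force 10

```text
clock: 4.5
position: [0.524, -0.1602, 0.1343]
ee_rot: [2.627, 1.721, 0.002]
force: [0.4, 0.7, 1.1]
width: 0.195
```

```bash
python3 st.py .5225 -.1595 .132 1.16
```

```text
4.5 pos [ 0.524  -0.1602  0.1343] yawx 1.1599634149508116 z [ 0.0016 -0.0003 -1.    ] F [0.3951 0.6508 1.1436] T [ 0.2542 -0.1745 -0.2033] w 0.19469389931552614 j [ 0.6097  0.4717 -0.5606  1.8403  0.3099  0.9155  1.0675]
tool shift frac [ 0.0002 -0.0109  0.0153]
turn frac [ 0.0033 -0.0007 -0.0001]
```

The opening is 17.9 mm, the bar's width, and the side force is near zero. Now a hard grip and the wind.

Emit:
play_rows --pt "0 0 0 0 0 0 1" --pt "0 0 0 0 0 0 1" --pt "0 0 0 0 0 0.2 1" --pt "0 0 0 0 0 0.2 1" --pt "0 0 0 0 0 0.2 1" --force 60

```text
clock: 5.0
position: [0.5239, -0.1603, 0.1343]
ee_rot: [2.859, 1.299, 0.002]
force: [-0.9, -0.5, -0.3]
width: 0.195
```

```bash
python3 st.py .5237 -.16 .1338 0.9
```

```text
5.0 pos [ 0.5239 -0.1603  0.1343] yawx 0.8530117214896444 z [ 0.0015 -0.0005 -1.    ] F [-0.9434 -0.4727 -0.2704] T [-0.0676 -0.0873  0.3059] w 0.19523284339088645 j [ 0.5569  0.4567 -0.4852  1.8447  0.2655  0.9028  0.8013]
tool shift frac [ 0.0009 -0.0024  0.0033]
turn frac [ 0.0029 -0.0011 -0.094 ]
```

Emit:
play_rows --pt "0 0 0 0 0 0.2 1" --pt "0 0 0 0 0 0.2 1" --pt "0 0 0 0 0 0.2 1" --pt "0 0 0 0 0 0.2 1" --pt "0 0 0 0 0 0.2 1"

```text
clock: 5.5
position: [0.5236, -0.1606, 0.1343]
ee_rot: [3.096, 0.524, 0.001]
force: [-1.2, -0.2, 0.7]
width: 0.188
```

```bash
python3 st.py .5237 -.16 .1338 0.1
```

```text
5.5 pos [ 0.5236 -0.1606  0.1343] yawx 0.3350397907262433 z [ 0.0009 -0.0018 -1.    ] F [-1.1818 -0.2383  0.704 ] T [-0.085  -0.0212  0.3828] w 0.18787500194532175 j [ 0.4653  0.4361 -0.3583  1.8528  0.1946  0.8855  0.3491]
tool shift frac [ 0.0022 -0.0034  0.0032]
turn frac [ 0.0038 -0.001   0.4701]
```

Emit:
play_rows --pt "0 0 0 0 0 0.15 1" --pt "0 0 0 0 0 0.12 1" --pt "0 0 0 0 0 0.1 1"

```text
clock: 5.8
position: [0.5234, -0.1606, 0.1343]
ee_rot: [3.131, 0.223, 0.001]
force: [0.4, -1.0, 0.0]
width: 0.192
```

```bash
python3 st.py .5237 -.16 .1338 0.1
```

```text
5.8 pos [ 0.5234 -0.1606  0.1343] yawx 0.14241795323017717 z [ 0.0005 -0.0027 -1.    ] F [ 0.3873 -0.9615  0.0426] T [-0.0576 -0.0166  0.3921] w 0.19211770960004548 j [ 0.4303  0.4298 -0.3112  1.856   0.1696  0.8803  0.1798]
tool shift frac [ 0.0028 -0.004   0.0033]
turn frac [ 0.0054 -0.0004  0.0848]
```

Still only the winding resistance (0.39 N m). I'll continue in smaller steps and watch for the torque to jump.

Emit:
play_rows --pt "0 0 0 0 0 0.08 1" --pt "0 0 0 0 0 0.08 1"

```text
clock: 6.0
position: [0.5233, -0.1607, 0.1343]
ee_rot: [3.137, 0.095, 0.0]
force: [-0.3, -0.4, 0.1]
width: 0.192
```

```bash
python3 st.py .5237 -.16 .1338 0.1
```

```text
6.0 pos [ 0.5233 -0.1607  0.1343] yawx 0.06051976191055189 z [ 0.0003 -0.0033 -1.    ] F [-0.309  -0.3684  0.0785] T [-0.0526 -0.045   1.1764] w 0.19186632044933746 j [ 0.4152  0.4273 -0.2912  1.8574  0.1594  0.8783  0.1073]
tool shift frac [ 0.0028 -0.0042  0.0032]
turn frac [ 0.0066 -0.0001 -0.079 ]
```

The torque jumped to 1.18 N m at yaw 0.06, where I expected the stop. One more small push to confirm it.

Emit:
play_rows --pt "0 0 0 0 0 0.04 1" --pt "0 0 0 0 0 0.02 1"

```text
clock: 6.2
position: [0.5233, -0.1605, 0.1343]
ee_rot: [3.137, 0.052, 0.0]
force: [-0.9, -2.8, -0.2]
width: 0.194
```

```bash
python3 st.py .5237 -.16 .1338 0.1
```

```text
6.2 pos [ 0.5233 -0.1605  0.1343] yawx 0.033299247160212965 z [ 0.0001 -0.0045 -1.    ] F [-0.8989 -2.7995 -0.1681] T [-0.2966  0.0171  1.6652] w 0.19409524047328486 j [ 0.409   0.4264 -0.2841  1.8581  0.1571  0.8777  0.0817]
tool shift frac [ 0.0027 -0.0035  0.0033]
turn frac [ 0.009   0.0004 -0.1334]
```

Firm: the torque is 1.67 N m with almost no turn. I'll ease the wind-up slightly, keeping it positive, and open.

Emit:
play_rows --pt "0 0 0 0 0 -0.04 1" --pt "0 0 0 0 0 0 -1" --pt "0 0 0 0 0 0 -1" --pt "0 0 0 0 0 0 -1" --pt "0 0 0 0 0 0 -1"

```text
clock: 6.7
position: [0.5234, -0.1605, 0.1343]
ee_rot: [3.137, 0.083, 0.0]
force: [-0.4, 0.3, -0.1]
width: 0.489
```

Emit:
play_rows --pt "0 0 0 0 0 0 -1" --pt "0 0 0 0 0 0 -1" --pt "0 0 0 0 0 0 -1" --pt "0 0 0 0 0 0 -1" --pt "0 0 0 0 0 0 -1"

```text
clock: 7.2
position: [0.5234, -0.1606, 0.1342]
ee_rot: [3.137, 0.082, 0.001]
force: [0.0, -0.1, 0.5]
width: 0.93
```

```bash
python3 st.py .5237 -.16 .26 0.05
```

```text
7.2 pos [ 0.5234 -0.1606  0.1342] yawx 0.0521516677549497 z [ 0.0004 -0.0031 -1.    ] F [ 0.0402 -0.0953  0.5023] T [ 0.0284 -0.124  -0.0049] w 0.9298291804786076 j [ 0.4138  0.4272 -0.2893  1.8575  0.1581  0.878   0.1   ]
tool shift frac [ 0.0026 -0.0012 -0.8383]
turn frac [ 0.0062 -0.0005  0.0043]
```

Released. Lifting straight up, then back toward the base/right side so the cameras can see.

Emit:
play_rows --pt "0 0 -0.1 0 0 0 -1" --pt "0 0 -0.25 0 0 0 -1" --pt "0 0 -0.3 0 0 0 -1" --pt "0 0.15 -0.1 0 0 0 -1" --pt "0 0.3 0 0 0 0 -1"

```text
clock: 7.7
position: [0.5275, -0.2214, 0.2508]
ee_rot: [-3.139, -0.1, 0.002]
force: [0.4, 0.3, 0.5]
width: 0.999
```

Emit:
play_rows --pt "-0.15 0.25 0 0 0 0 -1" --pt "-0.2 0.25 0 0 0 0 -1" --pt "-0.2 0.2 0 0 0 0 -1" --pt "0 0 0 0 0 0 -1" --pt "0 0 0 0 0 0 -1"

```text
clock: 8.2
position: [0.4486, -0.3421, 0.252]
ee_rot: [3.137, 0.089, 0.003]
force: [0.5, 0.3, -0.1]
width: 1.0
```

```bash
python3 st.py
python3 - <<'E'
from h import *
s=get_image("scene");t=get_image("top")
cv2.imwrite("pics/t5.png",t)
cv2.imwrite("pics/z5.png",np.hstack([cv2.resize(t[190:290,335:435],None,fx=4,fy=4,interpolation=2),cv2.resize(s[75:175,210:310],None,fx=4,fy=4,interpolation=2)]))
t0=cv2.imread("pics/top0.png");print("dial diff",cv2.absdiff(t,t0)[205:250,200:245].mean(), cv2.absdiff(t,t0)[300:,100:200].mean())
E
```

```text
8.2 pos [ 0.4486 -0.3421  0.252 ] yawx 0.05673538744924108 z [ 0.0017 -0.0033 -1.    ] F [ 0.4829  0.3109 -0.0557] T [ 0.0659 -0.1087 -0.0128] w 0.9995357554966914 j [ 0.728   0.3287 -0.2288  1.6759  0.0828  1.1431  0.5336]
dial diff 0.7902880658436214 0.66225
```

View pics/t5.png

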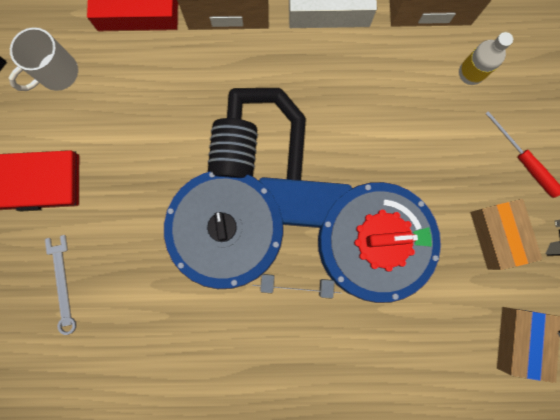

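View pics/z5.png

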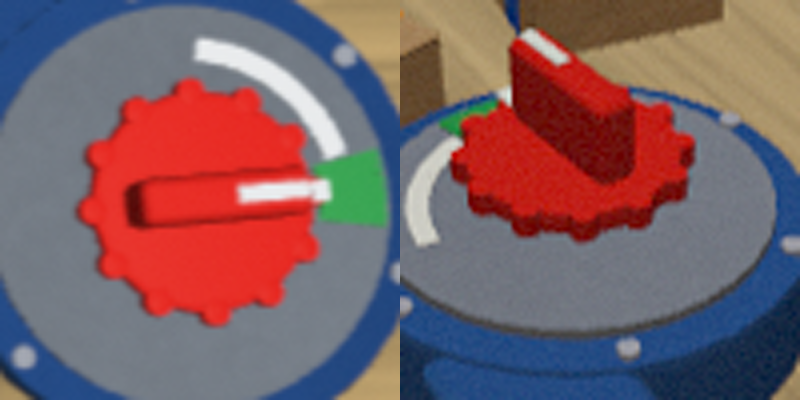

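The white pointer sits at (417,237), in the middle of the green patch at (424,238). The dial's area has changed by no more than image noise, and the arm is well clear.

```bash
python3 -c "
from cell import *
print(sign_off())"
```

```text
the job is handed in; nothing more can be done
None
```

The red tension wheel is wound clockwise to its firm stop, with the white pointer on the middle of the green patch. I've handed the job in at about 8.3 s of the 32 s allowed.

- **Winding:** I gripped the bar at 60 N and turned it about 1.1 rad. Resistance rose from 0.31 to 0.39 N m, then jumped to 1.2 and 1.7 N m with almost no further turn.
- **Release:** I eased the last push slightly, opened the gripper, lifted straight up and moved away. In the last pictures the pointer was still on the patch. The arm was touching nothing, with force readings near zero.
- **Speed dial:** not touched. Its area in the top picture changed by no more than image noise.
- **Checks that disagreed:** my first automatic fit gave a wrong bar angle, about -0.08 rad. I dropped it and read the angle from the pictures. The two cameras then differed by about 0.08 rad (-0.37 and -0.45), so I used a value in between. The 17.9 mm grip opening, near-zero side force and a stop at the expected angle all agreed with it.

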